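# Torque the strap-clamp nut until the wrench clicks

## Robot

A 7-joint arm with a two-finger parallel gripper is mounted at the origin on the work surface. World frame = base frame: x ahead of the robot, y to its left, z up, the work surface at z = 0. Lengths are in m, angles in rad, forces in N, time in s.
With the tool pointing down it reaches from about 0.425 to 0.925 m from the base axis. Payload 6.8 kg.
Tool frame: the origin (TCP) lies on the centre line of the jaws, within the pads' length; the fingertips stand bot.tip_reach ahead of it and the grasp point (between the pads) lies 3 mm ahead of it (bot.tip_reach is the distance from the TCP to the fingertips, in m); z points along the fingers, y is the line along which they close (so a half turn about z gives the same grasp; the last joint's range is limited). The gripper opens to 85 mm and grips with 20 to 120 N. Pads are 22 mm wide; open, the fingers measure 114 mm over their backs; the gripper's body (76 mm by 85 mm) begins 54 mm behind the grasp point. The pads swing forward as they close: fully open they stand 13 mm farther back than shut.
Start: joints at [-1.378, 0.477, 0.022, 1.555, -0.011, 1.109, -0.083], TCP at [0.2, 0.645, 0.216] pointing down, gripper open.
Joint ranges: [-2.96, 2.96], [-0.34, 2.1], [-1.41, 1.46], [0.24, 2.44], [-1.37, 4.51], [0.17, 1.92], [-2.96, 2.96]. Speed limits (rad/s): [2.39, 2.39, 3.14, 3.14, 3.14, 3.14, 3.14].

## Interface

Orientations are given as a unit quaternion [w, x, y, z].
In Python, from station import bot gives the robot as it stands.
- The arm moves only by the tool jog_arm, never from a script. Its argument "deltas" is a list of rows, each a list of 7 numbers: the shift along the world's x, y, z in m, then the turn, a rotation vector about the world's x, y, z in rad, then the opening, from 0 (shut) to 1 (fully open). In form: [[x, y, z, rx, ry, rz, grip], ...]. A call has 1 to 10 rows; each row shifts and turns the commanded pose from where the row before left it; what a row does not reach is not made up. A row lasts 1/10 s, in which the tool goes at most 50 mm and 8.59 degrees, less where a joint would pass 70% of its speed; a pose out of reach is approached as far as the arm can. A call with a gripper value outside its range is refused whole. The fingers move at their own pace and stop on an object; "newtons" is the grip in N (left out, the last holds). Time passes only in rows, so rows that do not move let the fingers close. It gives the time, the measured TCP pose, the force, the opening and the grip force at its end, in the units of the state.
- bot.get_obs(): the state, without advancing time (a new reading comes with each control period).
- bot.read_camera(name): name is "side" or "top"; returns a dict with "img" (420x560x3 uint8, red, green, blue), "K" (3x3 intrinsics, pixels), "eye" and "attitude" of the camera in the world. Camera axes: x right, y down, z forward; pixel columns grow to the right and rows downward; lengths in m; the calibration is good to about 2 mm. A picture is of the moment at which its call begins. There is no depth.
- bot.hand_in(): hands the job in; it is judged then, once.
The state is a dict: "t": time; "q": joint angles; "joint_vel": joint speeds; "joint_torque": joint torques, N m; "eef_pos": TCP position; "tool_rot": TCP orientation; "contact_force": force on the tool from outside, world axes, zero at the start; "torque": the same for the moment, N m; "gripper_width": opening from 0.0 (shut) to 1.0 (fully open); "grasp_force": force on a finger pad.
Only numpy, scipy, OpenCV 4.12 (cv2) and the standard library are available. Lean on these libraries where they do the work, as an engineer would, in place of code of your own. Each camera call takes 0.05 s, during which the arm holds its last target. There are 200 camera calls.

## Task

The flat bar on the bench is lying loose under its strap clamp, and the click-type torque wrench is already sitting on the clamp nut. Turn the wrench clockwise (seen from above) by its black handle until the nut is tight and the wrench breaks over with a click, and stop at once: do not keep bending the handle past the click. Then ease off so that the handle springs straight again, without backing the nut off, and let go; leave the things lying around undisturbed.

Things in the scene. Friction and masses are not known exactly. Their poses are not given: they have to be found in the camera images.
- grip (a point): Centre of the wrench's black grip, 180 mm from the head's axis, 115 mm above the bench, free space all round and below: a ribbed round bar 29 mm in diameter, 90 mm long, lying level along this frame's x axis, which points away from the head (z up). It swivels freely here (vertical pivot, 0.3 rad either way), so the pull acts at this one point. The whole wrench is about 245 mm long.
- head (a point): Centre of the wrench's round steel head (42 mm diameter), on the vertical axis of the nut, 115 mm above the bench, level with the handle's centre line. z up; x points from the head along the wrench's neck: the line of the handle while the wrench is straight. This frame turns with the nut, not with the bending handle.
- pin (a point): Vertical hinge pin in the wrench's neck, 30 mm from the head's axis, 150 mm from the grip's centre (axes as head's). Rigidly straight up to 2.0 N m here (13 N sideways at the grip); then the handle breaks over clockwise and resistance falls steadily with the bend, to half at 17 mm at the grip: the click. 5 mm counts; 27 mm is too far. Eased, it springs back straight.
- nut (a point): The clamp nut under the wrench's socket, 72 mm above the bench (frame fixed to the fixture, does not turn). It turns with a steady drag of 0.5 N m (about 3 N at the grip) until it seats, 0.3 to 0.6 rad clockwise from the start, different every time and not visible; there it is rigidly tight. Counter-clockwise loosens it, against the same drag.
- clamp (a point): Fixed point of the clamp on the nut's axis, 115 mm above the bench; z up. Its x axis points the way the wrench points when the nut is tight, give or take 0.15 rad (different every time). The dark strap, top 63 mm high, lies along y; the grey base plate (140 x 170 x 20 mm) and the flat bar (top 45 mm high) reach at most 145 mm from the axis.
- tin: Bystander: can 72 mm in diameter, 100 mm tall, standing; origin at the centre of its underside.
- hammer: Bystander: hammer 260 mm long lying along its x axis; origin at the middle of its length, on the bench.
- offcut: Bystander: 120 mm long, 50 mm high steel angle offcut; origin at the centre of its underside.
- brush: Bystander: wood-handled brush 200 mm long lying along its x axis; origin at the middle of its length, on the bench.
Things that resemble listed ones, but are neither listed nor needed, are in the scene too. What is shaped like the part that bears nut but pink, purple or yellow is not meant.

How it is judged:
By the outcome, as a careful person would: the job done as asked, in the order asked, and still so for the second after the job is handed in, with the robot touching nothing.
It also fails if it takes over 64 s, if anything falls off the work surface, if the arm or the gripper's body presses on something with over 40 N, if the wrist force passes 120 N, or if a joint passes its speed limit or range.

## Working session

There is one attempt and no reset: what is moved stays moved. The work goes in short steps, Python scripts to look and compute and a tool call to move; the robot and the scene stay as the last step left them, time stands still between calls to the robot, and variables do not carry over. Pictures are saved under pics/ and viewed, at most 10 in all, crops included, and the job is handed in when it is done.

Besides the shell and the picture viewer there is one more tool, called as name(argument=value, ...) on one line, values as JSON. jog_arm: Moves the arm, as the interface text tells. Its arguments: {"type":"object","properties":{"deltas":{"type":"array"},"newtons":{"type":"number"}},"required":["deltas"]}

```bash
mkdir -p pics; python3 - <<'E'
from station import bot
import cv2
for n in("top","side"):
    c=bot.read_camera(n); cv2.imwrite(f"pics/{n}0.png",c["img"][:,:,::-1]); print(n,c["K"],c["eye"],c["attitude"])
print(bot.get_obs(),bot.tip_reach)
E
```

```text
top [[466.46691455   0.         280.26215074]
 [  0.         466.46691455 207.92084538]
 [  0.           0.           1.        ]] [0.24404173 0.01333975 1.40698123] [ 0.06439834 -0.69745372  0.71125181 -0.05943082]
side [[468.58371247   0.         283.91179265]
 [  0.         468.58371247 213.69918216]
 [  0.           0.           1.        ]] [-0.13571066 -0.87752016  0.72353224] [-0.4754278   0.8276802  -0.25899958  0.14776035]
{'t': 0.1, 'q': array([-1.37810606,  0.47776724,  0.02233696,  1.55629145, -0.01146965,
        1.10931903, -0.08311236]), 'joint_vel': array([ 1.14620832e-03, -2.82472051e-03,  3.36931405e-04, -2.15680471e-03,
        3.15551513e-04,  1.65887962e-03, -8.01952433e-07]), 'joint_torque': array([ 4.55117261e-03, -5.97758567e+01,  1.61372188e+00, -2.81950593e+01,
        1.28253020e-02,  5.08413112e-03, -1.35996225e-05]), 'eef_pos': array([0.19984254, 0.64417748, 0.21521528]), 'tool_rot': array([-5.14701048e-05,  1.49815474e-01,  9.88713628e-01, -8.26844278e-04]), 'contact_force': array([ 0.04281095, -0.07631078, -0.12353022]), 'torque': array([-0.00974873, -0.04537959,  0.03063006]), 'grasp_force': 0.0, 'gripper_width': 1.0006360574018556} 0.022
```

View pics/top0.png

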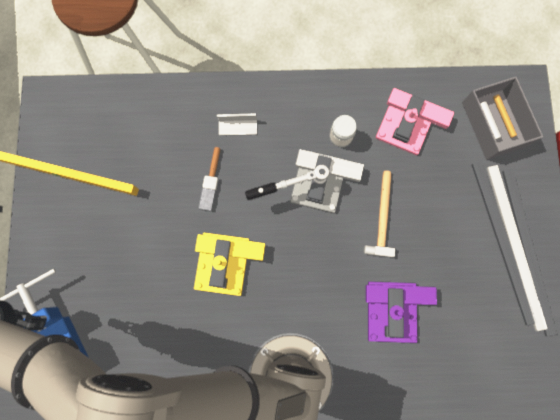

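View pics/side0.png

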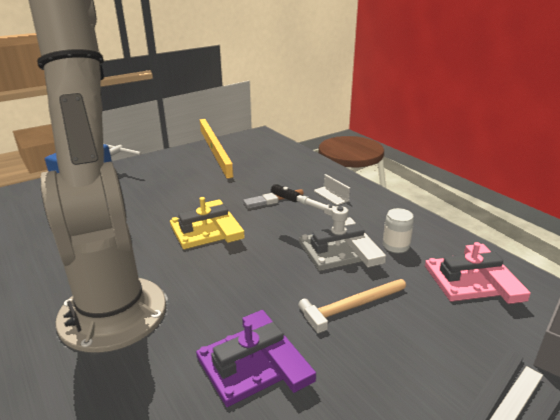

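The top view shows the grey clamp with the steel wrench head at about (320,173) and its black grip at about (262,190). The pink, yellow and purple clamps are decoys. Clockwise moves the grip up in the image, toward +x. The brush is near (210,180), the offcut (238,124) and the tin (343,130).

```bash
cat > h.py <<'E'
from station import bot
import cv2,numpy as np
from scipy.spatial.transform import Rotation as R
def ray(c,uv):
    q=c["attitude"]; d=R.from_quat([q[1],q[2],q[3],q[0]]).apply(np.linalg.inv(c["K"])@[uv[0],uv[1],1]); return np.array(c["eye"]),d
def plane(c,uv,z):
    e,d=ray(c,uv); return e+d*(z-e[2])/d[2]
def proj(c,p):
    q=c["attitude"]; v=c["K"]@R.from_quat([q[1],q[2],q[3],q[0]]).inv().apply(np.array(p)-c["eye"]); return v[:2]/v[2]
E
python3 - <<'E'
from h import *
c=bot.read_camera("top")
for n,uv,z in [("head",(320.5,173),.125),("gripL",(247,194),.115),("gripR",(277,186),.115),("brush",(210,180),.01),("brushtop",(216,150),.02),("brushend",(206,208),.01),("offL",(219,125),.05),("offR",(257,125),.05),("tin",(344,127),.1),("plateA",(295,160),.02)]:
    print(n,plane(c,uv,z).round(3))
im=c["img"]; x0,y0=195,105
crop=cv2.resize(im[y0:y0+120,x0:x0+160],None,fx=5,fy=5,interpolation=cv2.INTER_CUBIC)
cv2.imwrite("pics/crop.png",crop[:,:,::-1])
g=im.max(2)[176:204,240:284]; print(np.where(g<30,'#','.').astype('O').sum(1))
E
```

```text
head [ 0.569 -0.095  0.125]
gripL [0.515 0.114 0.115]
gripR [0.536 0.028 0.115]
brush [0.583 0.235 0.01 ]
brushtop [0.676 0.216 0.02 ]
brushend [0.496 0.247 0.01 ]
offL [0.745 0.203 0.05 ]
offR [0.743 0.087 0.05 ]
tin [ 0.713 -0.171  0.1  ]
plateA [ 0.639 -0.027  0.02 ]
['............................................'
 '............................................'
 '............................................'
 '............................................'
 '............................................'
 '............................................'
 '............................................'
 '............................................'
 '............................................'
 '............................................'
 '............................................'
 '............................................'
 '............................................'
 '............................................'
 '............................................'
 '............................................'
 '............................................'
 '............................................'
 '............................................'
 '............................................'
 '............................................'
 '............................................'
 '............................................'
 '............................................'
 '............................................'
 '............................................'
 '............................................'
 '............................................']
```

View pics/crop.png

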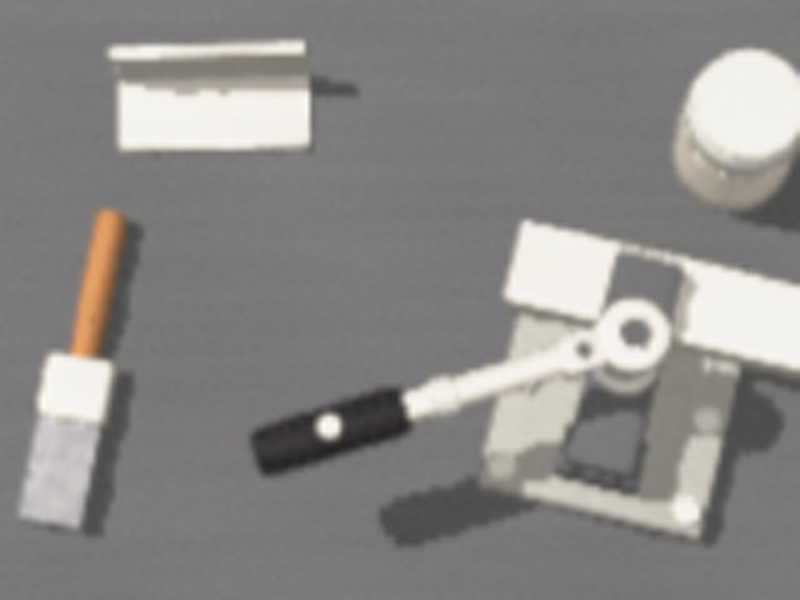

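The crop (5x, offset 195,105) shows the grip's white pivot dot at about (328,427), the head hole at (637,332) and the hinge pin at (583,350). The candidates, by pixel in the top view, are grey (320,180), pink (412,120), yellow (222,262) and purple (397,312). Only the grey one carries the wrench and has the right colour.

```bash
python3 - <<'E'
from h import *
c=bot.read_camera("top"); s=bot.read_camera("side")
f=lambda u,v:(u/5+195-.4,v/5+105-.4)
h=plane(c,f(637,332),.125); g=plane(c,f(328,427),.13)
m=(c["img"].max(2)<75).astype(np.uint8); m[:170]=0;m[206:]=0;m[:,:240]=0;m[:,284:]=0
n,_,st,ce=cv2.connectedComponentsWithStats(m); print(st,ce)
print(h,g,np.hypot(*(g-h)[:2]),np.degrees(np.arctan2(*(g-h)[1::-1])))
a=plane(c,f(645,258),.063);b=plane(c,f(600,478),.045);print("strap",np.degrees(np.arctan2(*(b-a)[1::-1])))
print(proj(s,g),proj(s,h))
im=s["img"][160:260,250:400];cv2.imwrite("pics/s.png",cv2.resize(im,None,fx=5,fy=5)[:,:,::-1])
E
```

```text
[[     0      0    560    420 234942]
 [   246    183     31     17    258]] [[279.52073703 209.52015817]
 [260.61627907 191.14341085]]
[ 0.57488087 -0.09980815  0.125     ] [0.52246134 0.07541207 0.13      ] 0.1828932337107447 106.65527169538
strap 167.05197864195063
[283.79672511 187.92626751] [339.4209587  209.89840157]
```

jog_arm(deltas=[[0.02,-0.036,0.005,0,0,-0.1,1],[0.02,-0.036,0.005,0,0,-0.1,1],[0.02,-0.036,0,0,0,-0.1,1],[0.02,-0.036,0,0,0,-0.1,1],[0.02,-0.036,0,0,0,-0.1,1],[0.02,-0.036,0,0,0,-0.1,1],[0.02,-0.036,0,0,0,-0.1,1],[0.02,-0.036,0,0,0,-0.1,1],[0.02,-0.036,0,0,0,-0.1,1],[0.02,-0.036,0,0,0,-0.1,1]])

```text
t: 1.25
eef_pos: [0.4005, 0.2831, 0.2263]
tool_rot: [-0.0, 0.607, 0.795, 0.0]
contact_force: [1.2, 1.2, 0.1]
gripper_width: 0.996
grasp_force: 0.0
```

jog_arm(deltas=[[0.021,-0.035,0,0,0,0.02,1],[0.021,-0.035,0,0,0,0,1],[0.021,-0.035,0,0,0,0,1],[0.02,-0.035,0,0,0,0,1],[0.02,-0.035,0,0,0,0,1],[0.02,-0.034,0,0,0,0,1],[0,0,-0.02,0,0,0,1],[0,0,0,0,0,0,1]])

```text
t: 2.05
eef_pos: [0.5218, 0.0743, 0.2043]
tool_rot: [-0.001, 0.599, 0.801, -0.002]
contact_force: [-0.2, 1.6, -0.2]
gripper_width: 0.998
grasp_force: 0.0
```

```bash
python3 - <<'E'
from h import *
s=bot.read_camera("side");c=bot.read_camera("top")
print(bot.get_obs()["eef_pos"])
a=cv2.resize(s["img"][120:260,220:400],(540,420));b=cv2.resize(c["img"][130:240,215:355],(260*2//2,204))
cv2.imwrite("pics/s1.png",np.hstack([a,np.vstack([b,np.zeros((216,260,3),np.uint8)])])[:,:,::-1])
E
```

```text
[0.52242336 0.07630896 0.20598043]
```

View pics/s1.png

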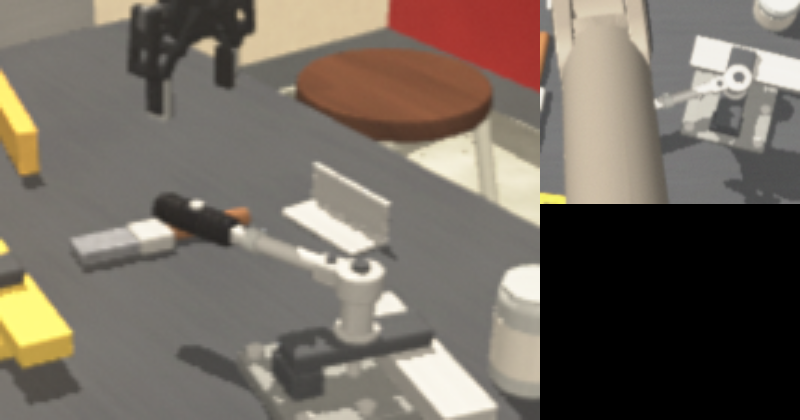

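The gripper is centred above the black grip, with its fingers either side of it at crop (160,110) and (228,85). I'll go down and close.

jog_arm(deltas=[[0,-0.001,-0.022,0,0,0,1],[0,0,-0.022,0,0,0,1],[0,0,-0.022,0,0,0,1],[0,0,-0.021,0,0,0,1],[0,0,0,0,0,0,1],[0,0,0,0,0,0,1]], newtons=40)

```text
t: 2.75
eef_pos: [0.5232, 0.0756, 0.1199]
tool_rot: [0.0, 0.597, 0.802, 0.0]
contact_force: [-0.0, 0.3, -0.9]
gripper_width: 1.0
grasp_force: 0.0
```

jog_arm(deltas=[[0,0,0,0,0,0,0],[0,0,0,0,0,0,0],[0,0,0,0,0,0,0],[0,0,0,0,0,0,0],[0,0,0,0,0,0,0],[0,0,0,0,0,0,0],[0,0,0,0,0,0,0],[0,0,0,0,0,0,0]], newtons=40)

```text
t: 3.55
eef_pos: [0.523, 0.0747, 0.1191]
tool_rot: [-0.0, 0.598, 0.802, -0.0]
contact_force: [-0.2, -0.6, 0.2]
gripper_width: 0.0
grasp_force: 0.0
```

```bash
python3 - <<'E'
from h import *
s=bot.read_camera("side");c=bot.read_camera("top");o=bot.get_obs();print(o)
for p in[(.523,.0745,.115),(.523,.0745,.096)]:print(proj(s,p))
cv2.imwrite("pics/s2.png",cv2.resize(s["img"][120:260,230:390],(640,560))[:,:,::-1])
E
```

```text
{'t': 3.65, 'q': array([-0.63260738,  0.384729  ,  0.46306996,  2.02044774, -0.23871865,
        0.78804654,  0.26076314]), 'joint_vel': array([ 7.92210718e-04, -3.02005802e-04,  6.81239325e-04, -1.22982593e-03,
       -1.38107321e-03,  4.18402118e-04,  3.57713455e-05]), 'joint_torque': array([ 1.05135325e-03, -4.29833722e+01,  5.68777442e+00, -2.16568637e+01,
        1.02101028e-02,  1.91895968e-03, -1.56839719e-04]), 'eef_pos': array([0.52297269, 0.07468935, 0.11905322]), 'tool_rot': array([-2.31844358e-05,  5.97531845e-01,  8.01845180e-01, -3.02066087e-05]), 'contact_force': array([0.15337486, 0.54240546, 0.43457606]), 'torque': array([-0.06441949,  0.02107664,  0.01182127]), 'grasp_force': 0.0, 'gripper_width': 0.0013108850107395316}
[284.15139055 192.79300549]
[284.16097382 198.78657838]
```

View pics/s2.png

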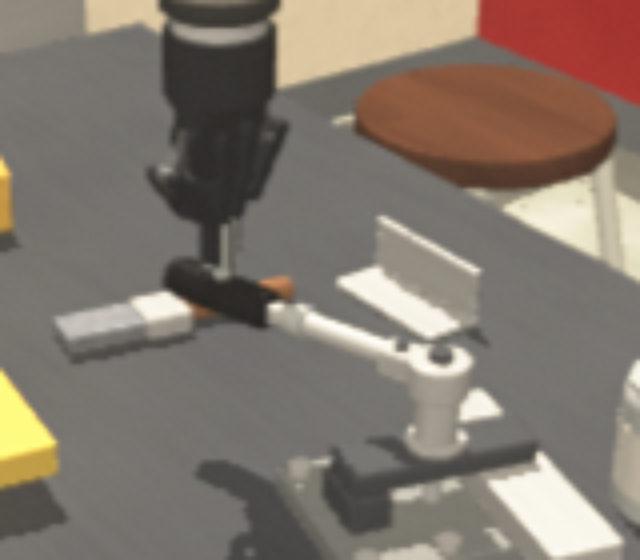

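```bash
python3 - <<'E'
from h import *
s=bot.read_camera("side");c=bot.read_camera("top")
T=np.array([.5224,.0763,.206]);a=np.radians(16.5);d=np.array([np.cos(a),np.sin(a),0])
for k in(-1,1):
  for zz in(.197,.206,.23): print(k,zz,proj(s,[*(T+k*.05*d)[:2],zz]))
print(proj(s,[.523,.0747,.128]),proj(s,[.523,.0747,.097]))
print(proj(s,[.573,-.099,.125]),proj(s,[.523,.0747,.119+.054]))
a=cv2.resize(s["img"][170:210,260:310],(500,400),interpolation=cv2.INTER_NEAREST);b=cv2.resize(c["img"][150:210,240:350],(733//2*1,200))
cv2.imwrite("pics/s3.png",np.vstack([np.hstack([a,np.zeros((400,300,3),np.uint8)]),np.hstack([b,np.zeros((200,800-b.shape[1],3),np.uint8)])])[:,:,::-1])
E
```

```text
-1 0.197 [271.62526051 171.88831138]
-1 0.206 [271.57410347 168.7683051 ]
-1 0.23 [271.43581772 160.33442471]
1 0.197 [294.85098487 159.85186878]
1 0.206 [294.88386127 156.85166035]
1 0.23 [294.97266861 148.7473506 ]
[284.10369588 188.61415097] [284.11990269 198.44547697]
[338.65542086 209.97822998] [284.07946408 173.91472968]
```

View pics/s3.png

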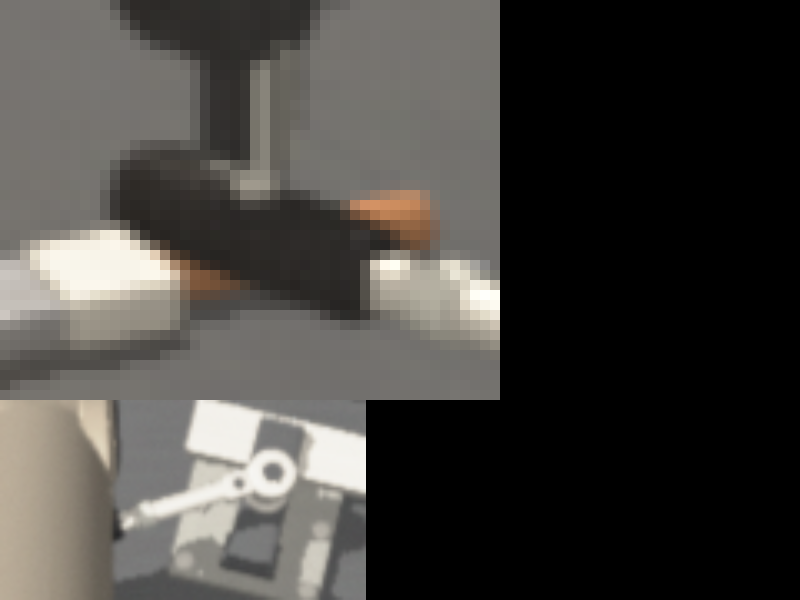

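The shut fingertips end on top of the handle, at side pixel (286,189), and the handle hasn't moved. Cast into the scene, the tips sit at z ≈ 0.126, where the reported pose puts them at 0.097. The hand is therefore really about 30 mm higher than reported. I'll trust the camera: open, go about 30 mm lower while watching the force, then close.

jog_arm(deltas=[[0,0,0.015,0,0,0,0],[0,0,0.005,0,0,0,1],[0,0,0,0,0,0,1],[0,0,0,0,0,0,1],[0,0,0,0,0,0,1],[0,0,0,0,0,0,1],[0,0,0,0,0,0,1],[0,0,0,0,0,0,1]])

```text
t: 4.55
eef_pos: [0.5229, 0.0747, 0.1389]
tool_rot: [-0.0, 0.598, 0.802, -0.0]
contact_force: [-0.7, 0.4, -0.2]
gripper_width: 0.998
grasp_force: 0.0
```

jog_arm(deltas=[[0,0,-0.014,0,0,0,1],[0,0,-0.014,0,0,0,1],[0,0,-0.012,0,0,0,1],[0,0,0,0,0,0,1]])

```text
t: 4.95
eef_pos: [0.5212, 0.0743, 0.0966]
tool_rot: [-0.001, 0.598, 0.802, -0.002]
contact_force: [0.5, 0.7, -0.6]
gripper_width: 0.998
grasp_force: 0.0
```

jog_arm(deltas=[[0,0,-0.01,0,0,0,1],[0,0,0,0,0,0,1],[0,0,0,0,0,0,1]])

```text
t: 5.25
eef_pos: [0.523, 0.0746, 0.089]
tool_rot: [-0.0, 0.598, 0.802, -0.0]
contact_force: [0.4, 0.0, 0.0]
gripper_width: 1.002
grasp_force: 0.0
```

```bash
python3 - <<'E'
from h import *
s=bot.read_camera("side")
cv2.imwrite("pics/s4.png",cv2.resize(s["img"][140:220,245:345],(700,560),interpolation=cv2.INTER_CUBIC)[:,:,::-1])
E
```

```text
(no output)
```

View pics/s4.png

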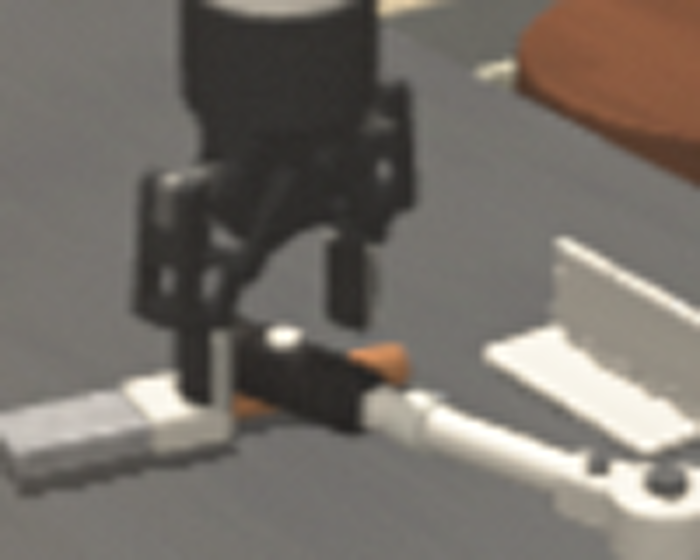

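The fingers straddle the handle: the front tip is at crop (200,400) and the back tip at (350,325). Both open tips are at about z 0.12, still only level with the grip's centre, so I'll go 14 mm lower and close.

jog_arm(deltas=[[0,0,-0.007,0,0,0,1],[0,0,-0.007,0,0,0,1],[0,0,0,0,0,0,1]])

```text
t: 5.6
eef_pos: [0.5222, 0.0747, 0.0741]
tool_rot: [-0.001, 0.597, 0.802, -0.001]
contact_force: [-0.9, 0.6, -0.5]
gripper_width: 1.001
grasp_force: 0.0
```

jog_arm(deltas=[[0,0,0,0,0,0,0],[0,0,0,0,0,0,0],[0,0,0,0,0,0,0],[0,0,0,0,0,0,0],[0,0,0,0,0,0,0],[0,0,0,0,0,0,0],[0,0,0,0,0,0,0]], newtons=40)

```text
t: 6.3
eef_pos: [0.5232, 0.0748, 0.0754]
tool_rot: [0.0, 0.598, 0.802, 0.0]
contact_force: [-0.8, 0.3, 3.3]
gripper_width: 0.337
grasp_force: 45.5
```

Gripped: 28.6 mm wide at 45 N. Next is the clockwise arc about the head at (0.573, -0.099). The first 0.25 rad stays short of the earliest possible seating point.

jog_arm(deltas=[[0.0044,0.0012,0,0,0,-0.025,0],[0.0044,0.0011,0,0,0,-0.025,0],[0.0044,0.001,0,0,0,-0.025,0],[0.0044,0.0009,0,0,0,-0.025,0],[0.0044,0.0007,0,0,0,-0.025,0],[0.0045,0.0007,0,0,0,-0.025,0],[0.0045,0.0005,0,0,0,-0.025,0],[0.0045,0.0004,0,0,0,-0.025,0],[0.0045,0.0003,0,0,0,-0.025,0],[0.0045,0.0002,0,0,0,-0.025,0]])

```text
t: 7.3
eef_pos: [0.5674, 0.0821, 0.0752]
tool_rot: [-0.001, 0.693, 0.721, -0.0]
contact_force: [-2.9, 1.3, 6.1]
gripper_width: 0.333
grasp_force: 45.8
```

jog_arm(deltas=[[0,0,0,0,0,0,0],[0,0,0,0,0,0,0]])

```text
t: 7.5
eef_pos: [0.5681, 0.0822, 0.0753]
tool_rot: [0.0, 0.693, 0.721, 0.0]
contact_force: [0.1, 2.1, 3.9]
gripper_width: 0.333
grasp_force: 45.6
```

jog_arm(deltas=[[0.0015,0,0,0,0,-0.008,0],[0.0015,0,0,0,0,-0.008,0],[0.0015,0,0,0,0,-0.009,0]])

```text
t: 7.8
eef_pos: [0.5715, 0.0823, 0.0752]
tool_rot: [-0.001, 0.702, 0.712, -0.0]
contact_force: [-2.3, 1.6, 6.3]
gripper_width: 0.336
grasp_force: 45.9
```

jog_arm(deltas=[[0.0015,0,0,0,0,-0.008,0],[0.0015,0,0,0,0,-0.008,0],[0.0015,0,0,0,0,-0.009,0]])

```text
t: 8.1
eef_pos: [0.5761, 0.0822, 0.0752]
tool_rot: [-0.001, 0.711, 0.703, -0.0]
contact_force: [-2.7, 2.2, 6.6]
gripper_width: 0.333
grasp_force: 45.9
```

jog_arm(deltas=[[0.0015,0,0,0,0,-0.008,0],[0.0015,-0.0001,0,0,0,-0.008,0],[0.0015,-0.0001,0,0,0,-0.009,0]])

```text
t: 8.4
eef_pos: [0.5806, 0.0822, 0.0752]
tool_rot: [-0.001, 0.719, 0.695, -0.0]
contact_force: [-3.5, 2.2, 5.7]
gripper_width: 0.333
grasp_force: 45.9
```

jog_arm(deltas=[[0.0015,-0.0001,0,0,0,-0.008,0],[0.0015,-0.0001,0,0,0,-0.008,0],[0.0015,-0.0001,0,0,0,-0.009,0]])

```text
t: 8.7
eef_pos: [0.5852, 0.082, 0.0753]
tool_rot: [-0.001, 0.728, 0.686, 0.0]
contact_force: [-1.8, 2.9, 4.9]
gripper_width: 0.334
grasp_force: 45.9
```

jog_arm(deltas=[[0.0015,-0.0001,0,0,0,-0.008,0],[0.0015,-0.0002,0,0,0,-0.008,0],[0.0015,-0.0002,0,0,0,-0.009,0]])

```text
t: 9.0
eef_pos: [0.5896, 0.0816, 0.0752]
tool_rot: [-0.001, 0.737, 0.676, 0.0]
contact_force: [-2.7, 2.9, 5.8]
gripper_width: 0.334
grasp_force: 45.9
```

jog_arm(deltas=[[0.0015,-0.0002,0,0,0,-0.008,0],[0.0015,-0.0002,0,0,0,-0.008,0],[0.0015,-0.0002,0,0,0,-0.009,0]])

```text
t: 9.3
eef_pos: [0.5942, 0.0812, 0.0753]
tool_rot: [-0.001, 0.745, 0.667, 0.0]
contact_force: [-2.0, 3.3, 6.5]
gripper_width: 0.335
grasp_force: 45.9
```

jog_arm(deltas=[[0.0015,-0.0002,0,0,0,-0.008,0],[0.0015,-0.0003,0,0,0,-0.008,0],[0.0015,-0.0003,0,0,0,-0.009,0]])

```text
t: 9.6
eef_pos: [0.5988, 0.0807, 0.0753]
tool_rot: [-0.001, 0.753, 0.658, 0.0]
contact_force: [-2.5, 3.8, 5.8]
gripper_width: 0.335
grasp_force: 45.9
```

jog_arm(deltas=[[0.0015,-0.0003,0,0,0,-0.008,0],[0.0015,-0.0003,0,0,0,-0.008,0],[0.0015,-0.0003,0,0,0,-0.009,0]])

```text
t: 9.9
eef_pos: [0.6033, 0.08, 0.0753]
tool_rot: [-0.001, 0.761, 0.649, 0.0]
contact_force: [-1.5, 4.3, 6.1]
gripper_width: 0.335
grasp_force: 45.9
```

jog_arm(deltas=[[0.0015,-0.0002,0,0,0,-0.008,0],[0.0015,-0.0002,0,0,0,-0.008,0],[0.0015,-0.0002,0,0,0,-0.009,0]])

```text
t: 10.2
eef_pos: [0.6078, 0.0792, 0.0753]
tool_rot: [-0.001, 0.769, 0.639, 0.0]
contact_force: [-1.7, 4.1, 6.6]
gripper_width: 0.333
grasp_force: 45.9
```

jog_arm(deltas=[[0.0015,-0.0003,0,0,0,-0.008,0],[0.0015,-0.0003,0,0,0,-0.008,0],[0.0015,-0.0003,0,0,0,-0.009,0]])

```text
t: 10.5
eef_pos: [0.6123, 0.0783, 0.0753]
tool_rot: [-0.001, 0.777, 0.629, 0.0]
contact_force: [-1.7, 2.8, 5.9]
gripper_width: 0.333
grasp_force: 45.9
```

jog_arm(deltas=[[0.0015,-0.0003,0,0,0,-0.008,0],[0.0015,-0.0004,0,0,0,-0.008,0],[0.0015,-0.0004,0,0,0,-0.009,0]])

```text
t: 10.8
eef_pos: [0.6168, 0.0773, 0.0753]
tool_rot: [-0.001, 0.785, 0.62, 0.0]
contact_force: [-3.5, 3.6, 6.2]
gripper_width: 0.336
grasp_force: 45.9
```

jog_arm(deltas=[[0.0015,-0.0004,0,0,0,-0.008,0],[0.0015,-0.0004,0,0,0,-0.008,0],[0.0015,-0.0004,0,0,0,-0.009,0]])

```text
t: 11.1
eef_pos: [0.6183, 0.0769, 0.0749]
tool_rot: [-0.003, 0.792, 0.61, -0.002]
contact_force: [-12.2, 6.1, 13.1]
gripper_width: 0.331
grasp_force: 46.8
```

The nut has seated: the pose lags and the force has jumped to about 13 N. Now I'll bend gently past the click.

jog_arm(deltas=[[0.0015,-0.0004,0,0,0,-0.008,0],[0.0015,-0.0005,0,0,0,-0.008,0]])

```text
t: 11.3
eef_pos: [0.6216, 0.0761, 0.0749]
tool_rot: [-0.003, 0.797, 0.604, -0.001]
contact_force: [-11.5, 7.1, 11.7]
gripper_width: 0.333
grasp_force: 46.6
```

jog_arm(deltas=[[0.0015,-0.0005,0,0,0,-0.009,0],[0.0015,-0.0005,0,0,0,-0.009,0],[0.001,-0.0003,0,0,0,-0.006,0]])

```text
t: 11.6
eef_pos: [0.6262, 0.0747, 0.075]
tool_rot: [-0.003, 0.805, 0.594, -0.001]
contact_force: [-7.9, 5.7, 10.3]
gripper_width: 0.333
grasp_force: 46.5
```

The click is clear: about 8.5 mm of bend, with the force falling from 13 N to 9 N. Now I'll ease off.

jog_arm(deltas=[[-0.0015,0.0005,0,0,0,0.008,0],[-0.0015,0.0005,0,0,0,0.008,0],[-0.0015,0.0005,0,0,0,0.008,0],[-0.0015,0.0004,0,0,0,0.008,0],[-0.001,0.0003,0,0,0,0.005,0]])

```text
t: 12.1
eef_pos: [0.6184, 0.0769, 0.0749]
tool_rot: [-0.003, 0.793, 0.609, -0.002]
contact_force: [-11.7, 5.8, 13.0]
gripper_width: 0.332
grasp_force: 46.8
```

jog_arm(deltas=[[-0.001,0.0003,0,0,0,0.005,0],[-0.001,0.0003,0,0,0,0.005,0],[0,0,0,0,0,0,0]])

```text
t: 12.4
eef_pos: [0.617, 0.0773, 0.075]
tool_rot: [-0.003, 0.79, 0.613, -0.001]
contact_force: [-8.5, 4.8, 10.6]
gripper_width: 0.336
grasp_force: 46.4
```

jog_arm(deltas=[[-0.001,0.0003,0,0,0,0.003,0],[-0.001,0.0003,0,0,0,0.003,0],[0,0,0,0,0,0,0]])

```text
t: 12.7
eef_pos: [0.6168, 0.0773, 0.0753]
tool_rot: [-0.001, 0.789, 0.615, 0.0]
contact_force: [-2.8, 3.0, 6.2]
gripper_width: 0.331
grasp_force: 45.9
```

jog_arm(deltas=[[-0.0006,0.0001,0,0,0,0,0],[0,0,0,0,0,0,0]])

```text
t: 12.9
eef_pos: [0.6167, 0.0773, 0.0753]
tool_rot: [-0.001, 0.789, 0.615, 0.0]
contact_force: [-2.1, 3.6, 4.9]
gripper_width: 0.334
grasp_force: 45.8
```

jog_arm(deltas=[[0,0,0,0,0,0,1],[0,0,0,0,0,0,1],[0,0,0,0,0,0,1],[0,0,0,0,0,0,1],[0,0,0,0,0,0,1],[0,0,0,0,0,0,1],[0,0,0,0,0,0,1],[0,0,0,0,0,0,1]])

```text
t: 13.7
eef_pos: [0.6169, 0.0759, 0.0751]
tool_rot: [0.0, 0.789, 0.615, 0.0]
contact_force: [0.1, 0.1, 0.2]
gripper_width: 1.005
grasp_force: 0.0
```

jog_arm(deltas=[[0,0,0.01,0,0,0,1],[0,0,0.02,0,0,0,1],[0,0,0.03,0,0,0,1],[0,0,0.03,0,0,0,1],[0,0,0.03,0,0,0,1],[0,0.03,0.02,0,0,0,1],[-0.02,0.04,0,0,0,0,1],[-0.02,0.04,0,0,0,0,1],[-0.02,0.04,0,0,0,0,1],[-0.02,0.04,0,0,0,0,1]])

```text
t: 14.7
eef_pos: [0.5361, 0.2673, 0.2161]
tool_rot: [-0.0, 0.789, 0.614, 0.001]
contact_force: [0.5, 1.2, -0.6]
gripper_width: 0.996
grasp_force: 0.0
```

jog_arm(deltas=[[-0.02,0.04,0,0,0,0,1],[-0.02,0.04,0,0,0,0,1],[-0.02,0.04,0,0,0,0,1],[0,0,0,0,0,0,1],[0,0,0,0,0,0,1]])

```text
t: 15.2
eef_pos: [0.4761, 0.3871, 0.2156]
tool_rot: [0.0, 0.788, 0.616, 0.0]
contact_force: [0.7, -0.7, -0.1]
gripper_width: 0.998
grasp_force: 0.0
```

```bash
python3 - <<'E'
from h import *
c=bot.read_camera("top");s=bot.read_camera("side")
a=cv2.resize(c["img"][105:225,195:355],(400,300));b=cv2.resize(s["img"][130:280,220:420],(400,300))
cv2.imwrite("pics/end.png",np.vstack([cv2.resize(np.hstack([a,b]),(800,300)),cv2.resize(c["img"],(400,300))[:, :].repeat(2,1)])[:,:,::-1])
E
```

```text
(no output)
```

View pics/end.png

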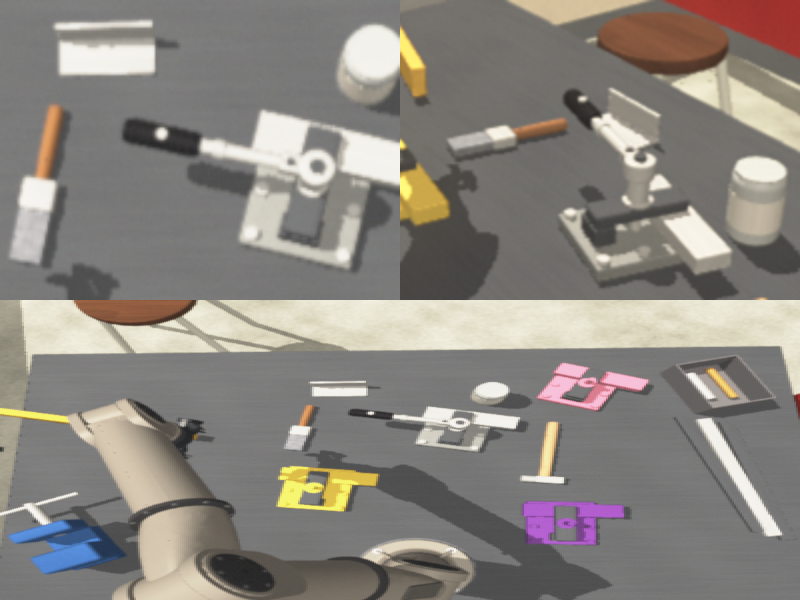

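The wrench is straight: the head (317,165), pin (291,162) and grip dot (162,133) line up. It now points perpendicular to the strap, and the bystanders haven't moved.

```bash
python3 -c "
from station import bot
print(bot.hand_in())"
```

```text
the job is handed in; nothing more can be done
None
```

The nut was turned clockwise until it seated and the wrench clicked (about 8.5 mm of bend at the grip), then I eased off until the handle sprang straight, let go, and handed the job in at about 15 s with the bystanders undisturbed; one earlier close of the gripper missed above the handle, because the hand sat about 30 mm higher than its reported position.

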